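# Read the cut face of the larger half orange

### The arm

A 6-joint arm with a two-finger parallel gripper is mounted at the origin on the work surface. World frame = base frame: x ahead of the robot, y to its left, z up, the work surface at z = 0. Lengths are in m, angles in rad, forces in N, time in s.
With the tool pointing down it reaches from about 0.4 to 0.825 m from the base axis. Payload 7 kg.
Tool frame: the origin (TCP) lies at the very end of the fingers, on their centre line; the grasp point (between the pads) lies 19 mm behind it; z points along the fingers, y is the line along which they close (so a half turn about z gives the same grasp; the last joint's range is limited). The gripper opens to 85 mm and grips with 20 to 120 N. Pads are 22 mm wide; open, the fingers measure 114 mm over their backs; the gripper's body (76 mm by 85 mm) begins 54 mm behind the grasp point. The pads swing forward as they close: fully open they stand 13 mm farther back than shut.
Start: joints at [-0.977, 0.359, 0.012, 0, -1.224, -0.288], TCP at [0.203, -0.644, 0.231] pointing down, gripper open.
Joint ranges: [-3.07, 3.07], [-1.43, 2.12], [-1.02, 1.25], [-3.03, 1.67], [-3.05, -0], [-3.03, 3.03]. Speed limits (rad/s): [2.39, 2.39, 3.01, 3.14, 3.14, 3.14].

### API

Orientations are given as a unit quaternion [w, x, y, z].
In Python, from cell import robot gives the robot as it stands.
- The arm moves only by the shell command python3 -m handwheel 'ROWS' [FORCE]. ROWS is JSON, a list that holds one entry, the list of rows, each a list of 7 numbers: the closure, from -1 (fully open) to 1 (shut), then the shift along the tool's x, y, z each as a share of 5 cm, from -1 to 1, then the turn, a rotation vector about the tool's x, y, z each as a share of 0.15 rad, from -1 to 1. A call has exactly 10 rows; each row shifts and turns the commanded pose from where the row before left it, along the tool's axes as they then stand; what a row does not reach is not made up. A row lasts 1/10 s, in which the tool goes at most 50 mm and 8.59 degrees, less where a joint would pass 70% of its speed; a pose out of reach is approached as far as the arm can. A call with a number of a shift or a turn outside -1 to 1 is refused whole. A call with a gripper value outside its range is refused whole. The fingers move at their own pace and stop on an object; FORCE is the grip in N (left out, the last holds). Time passes only in rows, so rows that do not move let the fingers close, or fill a call up. It gives the time, the measured TCP pose, the force, the opening and the grip force at its end, in the units of the state.
- robot.sense(): the state, without advancing time (a new reading comes with each control period).
- robot.read_camera(name): name is "scene" or "top"; returns a dict with "image" (384x512x3 uint8, blue, green, red), "range_z" (384x512 float32, m along the optical axis (not along the pixel's ray), 0 where there is no reading), "fovy" (degrees; the focal length in pixels is half the picture's height over the tangent of half this angle, whatever the lens; pixels are square), "cx", "cy" (the principal point, pixels), "xyz" and "orientation" of the camera in the world. Camera axes: x right, y up, looking along -z (the intrinsics and any distortion apply to the point x, -y, -z); pixel columns grow to the right and rows downward; lengths in m; the calibration is good to about 2 mm. A picture is of the moment at which its call begins.
- robot.sign_off(): hands the job in; it is judged then, once.
The state is a dict: "clock": time; "qpos": joint angles; "dq": joint speeds; "joint_torque": joint torques, N m; "tcp_pos": TCP position; "tcp_rot": TCP orientation; "ft_force": force on the tool from outside, world axes, zero at the start; "ft_torque": the same for the moment, N m; "grip_width": opening from 0.0 (shut) to 1.0 (fully open); "grasp_force": force on a finger pad.
Only numpy, scipy, OpenCV 4.12 (cv2) and the standard library are available. Lean on these libraries where they do the work, as an engineer would, in place of code of your own. Each camera call takes 0.05 s, during which the arm holds its last target. There are 200 camera calls.

### The job

Pick up the hand-held fruit reader and take a reading of the larger of the two half oranges: point the reader's nose squarely at the middle of the cut face, two to five centimetres away, and keep it still there for two seconds. Then stand the reader upright, nose down, with its whole foot on the white tile and let go. Do not touch either fruit and leave the other things on the table where they are.

Things in the scene. Friction and masses are not known exactly. Their poses are not given: they have to be found in the camera images.
- reader: hand-held fruit reader standing nose down, 145 mm tall, 250 g: round black nose, 54 mm across at its flat foot, 34 mm at 40 mm up; above that an upright white body 52 mm (its x) by 34 mm (its y). Origin: centre of the flat nose; z runs from the nose up through the body, so it looks along -z. Grip the 34 mm width (close along y) about 110 mm above the nose.
- half_large: the larger half orange, 84 mm across, pinned on a low fixed metal post with a grey foot plate 110 by 90 mm. Its flat cut face is 85 mm above the table and leans 35 degrees from level, roughly towards the robot. Origin: middle of the cut face; z points straight out of the cut face.
- half_small: the smaller half orange (a mandarin), 54 mm across, on an equal post and foot at the same height and lean. Origin: middle of its cut face; z straight out of it. Not to be read or touched.
- tile_top (a point): middle of the top of the fixed square white ceramic tile, 110 by 110 mm and 8 mm thick, that lies flat on the table; x and y run along its edges.
- bottle: bystander: white plastic bottle, 66 mm across, 170 mm tall; origin at its foot.
- jug: bystander: clear plastic jug with a handle, 100 mm across, 140 mm tall; origin at its foot.
- cup_stack: bystander: stack of clear sample cups, 84 mm across, 101 mm tall; origin at its foot.
- sample_cup: bystander: single low clear cup, 68 mm across, 40 mm tall; origin at its foot.
- pen: bystander: marker pen lying flat, 125 mm long along its x, 15 mm thick; origin under its middle.
Mind the look-alikes: they are no part of the job. Leave any turquoise look-alike of the reader alone. Of the things shaped like the part that bears tile_top, the white one is meant.

How it is judged:
By the outcome, as a careful person would: the job done as asked, in the order asked, and still so for the second after the job is handed in, with the robot touching nothing.
It also fails if it takes over 53 s, if anything falls off the work surface, if the arm or the gripper's body presses on something with over 40 N, if the wrist force passes 120 N, or if a joint passes its speed limit or range.

## Working session

There is one attempt and no reset: what is moved stays moved. The work goes in short steps, Python scripts to look and compute and a shell command to move; the robot and the scene stay as the last step left them, time stands still between calls to the robot, and variables do not carry over. Pictures are saved under pics/ and viewed, at most 10 in all, crops included, and the job is handed in when it is done.

```bash
mkdir -p pics; ls
cat > h.py <<'E'
import numpy as np, cv2
from scipy.spatial.transform import Rotation as R
from cell import robot
def rot(q): return R.from_quat([q[1],q[2],q[3],q[0]])
def cloud(c):
    h,w=c["range_z"].shape; f=h/2/np.tan(np.radians(c["fovy"]/2))
    v,u=np.mgrid[0:h,0:w]; z=c["range_z"]
    P=np.stack([(u-c["cx"])/f*z,-(v-c["cy"])/f*z,-z],-1)
    return P@rot(c["orientation"]).as_matrix().T+np.array(c["xyz"])
E
python3 - <<'E'
from h import *
import pickle
for n in("scene","top"):
    c=robot.read_camera(n); cv2.imwrite(f"pics/{n}0.png",c["image"]); pickle.dump(c,open(n+".pkl","wb"))
    print(n,{k:v for k,v in c.items() if k not in("image","range_z")},(c["range_z"]>0).mean())
print(robot.sense())
E
```

```text
pics
scene {'fovy': 47.27873964374406, 'cx': 256.7563002063256, 'cy': 187.22791327463113, 'xyz': array([0.92101535, 0.53260924, 0.99709242]), 'orientation': array([0.30890656, 0.09365825, 0.28220342, 0.90341912])} 0.9961446126302084
top {'fovy': 47.180384304625605, 'cx': 258.8626736248336, 'cy': 188.4757051433636, 'xyz': array([0.40514796, 0.022289  , 1.16522007]), 'orientation': array([-0.6967359 , -0.03201051,  0.03865396,  0.7155699 ])} 0.9960835774739584
{'clock': 0.1, 'qpos': array([-9.76893962e-01,  3.59326898e-01,  1.11428968e-02, -2.95037123e-04,
       -1.22408540e+00, -2.88102076e-01]), 'dq': array([-0.00168991, -0.00061273,  0.00224351,  0.00292006, -0.00012757,
       -0.00192198]), 'joint_torque': array([-1.70587227e-03, -5.84765267e+01,  2.94109869e+01,  6.95456475e+00,
       -3.13209370e-03, -2.18759982e-05]), 'tcp_pos': array([ 0.2030562 , -0.64328502,  0.23044897]), 'tcp_rot': array([-1.88955023e-04, -1.52255392e-01,  9.88340900e-01,  7.25273732e-04]), 'ft_force': array([ 0.36580832, -0.89710857,  0.08305978]), 'ft_torque': array([-0.02286814,  0.01694066,  0.01707849]), 'grasp_force': 0.0, 'grip_width': 1.004793602792101}
```

View pics/scene0.png

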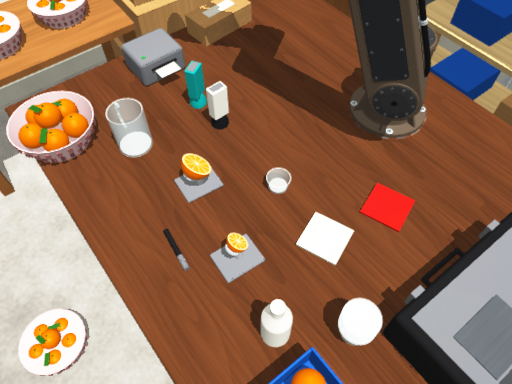

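View pics/top0.png

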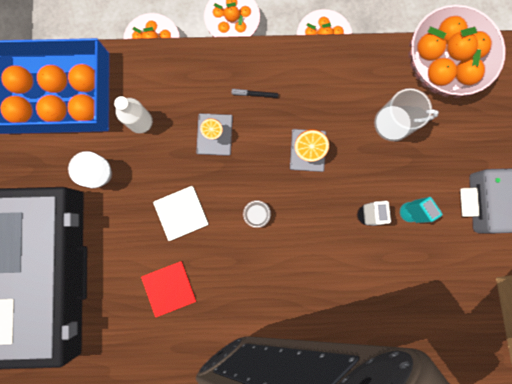

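Scene view: the white reader is at about (218,105) and its turquoise look-alike at (196,88). The large half is at (196,167), the small half at (236,243), the white tile at (326,238) and the red tile at (388,207).
Top view: the white reader is at (377,213), turquoise at (421,211), the large half at (312,146), the small half at (211,129), the white tile at (180,213) and the red one at (168,289).
By the description, the white-bodied reader with the black nose, the wider half and the white tile are meant. I'll measure them and confirm with one enlarged crop.

Run:
```python
from h import *
import pickle
C={n:pickle.load(open(n+".pkl","rb")) for n in("scene","top")}
a=cv2.resize(C["scene"]["image"][50:210,150:260],None,fx=3.5,fy=3.5,interpolation=3)
b=cv2.resize(C["top"]["image"][120:240,285:445],None,fx=2.5,fy=2.5,interpolation=3)
o=np.zeros((560,790,3),np.uint8);o[:a.shape[0],:a.shape[1]]=a;o[:b.shape[0],388:388+b.shape[1]]=b[:, :400]
cv2.imwrite("pics/crop.png",o)
W={n:cloud(c) for n,c in C.items()}
hsv={n:cv2.cvtColor(c["image"],cv2.COLOR_BGR2HSV).astype(int) for n,c in C.items()}
def box(n,u0,v0,u1,v1,m=lambda h,P:True):
    P=W[n][v0:v1,u0:u1].reshape(-1,3);h=hsv[n][v0:v1,u0:u1].reshape(-1,3)
    return P[m(h,P)]
def rect(P):
    r=cv2.minAreaRect((P[:,:2]*1000).astype(np.float32)); return np.round(r[0],1),np.round(r[1],1),round(r[2],1)
for n,bx in(("top",(145,180,215,245)),("scene",(290,205,360,270))):
    P=box(n,*bx,lambda h,P:(h[:,1]<60)&(h[:,2]>150)); print("tile",n,len(P),rect(P),np.median(P,0))
for n,bx in(("top",(350,190,398,235)),("scene",(203,78,232,132))):
    P=box(n,*bx,lambda h,P:(P[:,2]>.138)); print("reader top",n,len(P),rect(P),P.mean(0))
    P=box(n,*bx,lambda h,P:(P[:,2]>.05)); print("reader body",n,len(P),rect(P),P.mean(0))
for nm,L in(("L",(("top",(290,125,332,165)),("scene",(175,145,215,185)))),("S",(("top",(196,115,226,143)),("scene",(222,230,252,256))))):
  for n,bx in L:
    P=box(n,*bx,lambda h,P:(h[:,1]>90)&(P[:,2]>.05))
    best=None;rg=np.random.default_rng(0)
    for _ in range(500):
        q=P[rg.choice(len(P),3,False)];nn=np.cross(q[1]-q[0],q[2]-q[0]);l=np.linalg.norm(nn)
        if l<1e-6: continue
        nn/=l;i=abs((P-q[0])@nn)<.003
        if best is None or i.sum()>best.sum():best=i
    Q=P[best];c=Q.mean(0);nn=np.linalg.svd(Q-c)[2][2];nn*=np.sign(nn[2])
    e=np.linalg.svd(Q-c)[2][:2];xy=((Q-c)@e.T*1000).astype(np.float32);(cc,r)=cv2.minEnclosingCircle(xy)
    print(nm,n,len(P),len(Q),"c",c.round(4),"circ",(c+np.array(cc)/1000@e).round(4),r,"n",nn.round(3),"lean",np.degrees(np.arccos(nn[2])).round(1),"az",np.degrees(np.arctan2(nn[1],nn[0])).round(1))
for nm,bx in(("Lfoot",(285,125,335,178)),("turq",(398,195,445,226)),):
    P=box("top",*bx,(lambda h,P:(P[:,2]<.03)&(h[:,1]<60)) if nm=="Lfoot" else (lambda h,P:(P[:,2]>.13)))
    print(nm,len(P),rect(P))
P=box("top",370,85,440,145,lambda h,P:P[:,2]>.02);print("jug",P.min(0),P.max(0))
P=box("scene",105,95,155,160,lambda h,P:P[:,2]>.02);print("jug",P.min(0),P.max(0))
P=box("top",240,198,274,230,lambda h,P:P[:,2]>.015);print("cup",P.min(0),P.max(0))
```

```text
tile top 1890 (array([466.2, 158.3]), array([138.1, 264.3]), 3.4) [0.46192286 0.21845742 0.00834978]
tile scene 1756 (array([678.7, 331.1]), array([617.9, 124.3]), 28.4) [0.46708861 0.218227   0.00699133]
reader top top 335 (array([ 438.4, -133.2]), array([ 52. , 313.8]), 2.7) [ 0.44393278 -0.26592688  0.16394205]
reader body top 541 (array([ 438.4, -133.2]), array([ 53.1, 313.6]), 2.5) [ 0.44354565 -0.26225082  0.13825465]
reader top scene 180 (array([690. , 111.2]), array([959.5,  56.5]), 57.9) [ 0.46078029 -0.25359686  0.16294083]
reader body scene 633 (array([645.1,  85.7]), array([1048.5,   64.5]), 61.8) [ 0.45679242 -0.26220506  0.1139281 ]
L top 638 548 c [ 0.6185 -0.1223  0.0872] circ [ 0.6173 -0.1226  0.0864] 41.87931823730469 n [-0.562  0.06   0.825] lean 34.4 az 173.9
L scene 537 385 c [ 0.6229 -0.1224  0.0867] circ [ 0.6211 -0.1247  0.0856] 43.950904846191406 n [-0.567  0.061  0.822] lean 34.7 az 173.8
S top 268 231 c [0.6675 0.1261 0.087 ] circ [0.6681 0.1247 0.0875] 25.44916534423828 n [-0.56   0.047  0.827] lean 34.2 az 175.2
S scene 286 236 c [0.6717 0.1251 0.0865] circ [0.6709 0.1231 0.0861] 28.15191650390625 n [-0.559  0.055  0.828] lean 34.1 az 174.4
Lfoot 546 (array([ 622.7, -123.8]), array([ 92.4, 112.3]), 84.8)
turq 367 (array([ 415.3, -196. ]), array([ 56.7, 433.3]), 10.1)
jug [ 0.40514796 -0.47836747  0.02004199] [0.78382529 0.022289   1.16522007]
jug [ 0.64521065 -0.40887991  0.02030804] [0.92101535 0.53260924 0.99709242]
cup [ 0.40514796 -0.01416587  0.01509211] [0.48615256 0.05249452 1.16522007]
```

View pics/crop.png

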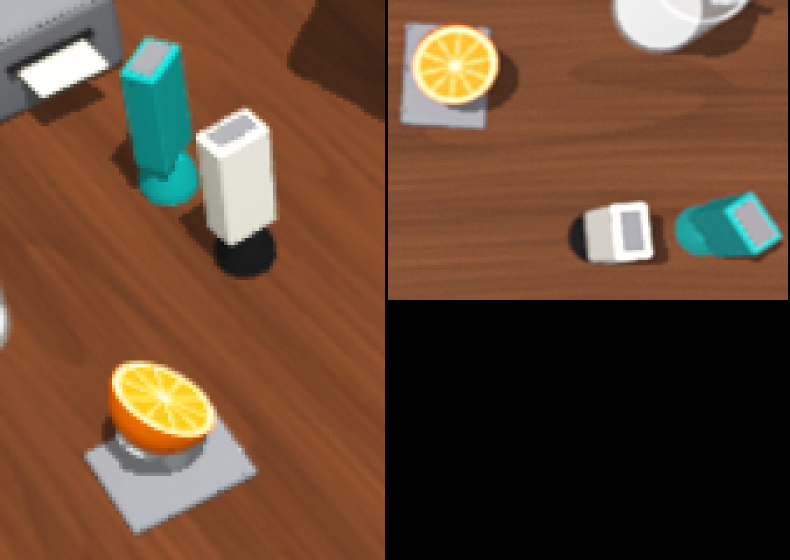

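The crop shows the white reader with its black nose next to the all-turquoise look-alike (left half, about (235,190) against (160,120)), and the larger half on its plate. The earlier rectangles included pixels with no range reading, so I'll refine without those.

Run:
```python
from h import *
import pickle
C={n:pickle.load(open(n+".pkl","rb")) for n in("scene","top")}
W={n:cloud(c) for n,c in C.items()}
hsv={n:cv2.cvtColor(c["image"],cv2.COLOR_BGR2HSV).astype(int) for n,c in C.items()}
def box(n,u0,v0,u1,v1,m):
    P=W[n][v0:v1,u0:u1].reshape(-1,3);h=hsv[n][v0:v1,u0:u1].reshape(-1,3)
    return P[m(h,P)&(P[:,2]<.2)]
def rect(P):
    r=cv2.minAreaRect((P[:,:2]*1000).astype(np.float32)); return np.round(r[0],1),np.round(r[1],1),round(r[2],1)
def show(nm,n,bx,m):
    P=box(n,*bx,m);print(nm,n,len(P),rect(P),"mean",P.mean(0).round(4),"lo",P.min(0).round(3),"hi",P.max(0).round(3))
for n,bx in(("top",(145,180,215,245)),("scene",(290,205,360,270))): show("tile",n,bx,lambda h,P:(h[:,1]<60)&(h[:,2]>150))
for n,bx in(("top",(350,190,398,235)),("scene",(203,78,232,132))):
    show("rtop",n,bx,lambda h,P:(P[:,2]>.139)); show("body",n,bx,lambda h,P:(P[:,2]>.05)&(P[:,2]<.135)&(h[:,1]<60)&(h[:,2]>60)); show("nose",n,bx,lambda h,P:(P[:,2]>.004)&(P[:,2]<.03)&(h[:,2]<50))
show("turq","top",(398,195,445,226),lambda h,P:P[:,2]>.13)
show("turqall","top",(398,195,445,226),lambda h,P:P[:,2]>.01)
show("jug","top",(370,85,440,145),lambda h,P:P[:,2]>.02)
show("cup","top",(240,198,274,230),lambda h,P:P[:,2]>.015)
show("Lfoot","scene",(170,145,228,205),lambda h,P:(P[:,2]<.03)&(h[:,1]<60)&(h[:,2]>90))
```

```text
tile top 1886 (array([462.8, 219.6]), array([115.3, 115.6]), 21.4) mean [0.4621 0.2183 0.0079] lo [ 0.392  0.147 -0.006] hi [0.533 0.292 0.016]
tile scene 1748 (array([462. , 213.9]), array([121.8, 112.9]), 21.4) mean [0.466  0.2178 0.0068] lo [ 0.387  0.143 -0.007] hi [0.535 0.286 0.014]
rtop top 327 (array([ 444.9, -272.5]), array([52. , 35.2]), 3.3) mean [ 0.4445 -0.2713  0.1457] lo [ 0.419 -0.29   0.139] hi [ 0.471 -0.254  0.152]
body top 198 (array([ 441.6, -258.2]), array([54.4, 15.1]), 17.2) mean [ 0.4431 -0.2563  0.0949] lo [ 0.418 -0.273  0.05 ] hi [ 0.47  -0.254  0.135]
nose top 57 (array([ 443.3, -253. ]), array([42.1, 12.2]), 3.3) mean [ 0.444  -0.2524  0.0215] lo [ 0.423 -0.26   0.013] hi [ 0.465 -0.247  0.03 ]
rtop scene 169 (array([ 449.2, -274.3]), array([53. , 36.5]), 1.9) mean [ 0.4501 -0.2719  0.1442] lo [ 0.423 -0.292  0.139] hi [ 0.475 -0.255  0.151]
body scene 422 (array([ 454.2, -263.4]), array([29.8, 57.9]), 62.9) mean [ 0.4554 -0.2627  0.0935] lo [ 0.422 -0.29   0.05 ] hi [ 0.476 -0.254  0.135]
nose scene 128 (array([ 455.7, -264.6]), array([31.3, 49.4]), 58.3) mean [ 0.4575 -0.2603  0.0178] lo [ 0.426 -0.291  0.004] hi [ 0.476 -0.248  0.03 ]
turq top 363 (array([ 449. , -386.1]), array([52.6, 34.2]), 31.2) mean [ 0.449  -0.3836  0.1444] lo [ 0.421 -0.412  0.131] hi [ 0.477 -0.36   0.15 ]
turqall top 785 (array([ 446.6, -382.1]), array([54.6, 43.5]), 31.2) mean [ 0.4475 -0.3771  0.1037] lo [ 0.42  -0.412  0.01 ] hi [ 0.478 -0.358  0.15 ]
jug top 1809 (array([ 709.2, -397.3]), array([ 99.2, 193.1]), 24.4) mean [ 0.6947 -0.3626  0.0892] lo [ 0.64  -0.478  0.02 ] hi [ 0.784 -0.305  0.146]
cup top 221 (array([453.9,  19.2]), array([66.5, 64.2]), 87.9) mean [0.4554 0.0191 0.0332] lo [ 0.422 -0.014  0.015] hi [0.486 0.052 0.045]
Lfoot scene 789 (array([ 623.7, -127.3]), array([ 96.7, 113.4]), 83.5) mean [ 0.6331 -0.1135  0.0075] lo [ 0.566 -0.18  -0.002] hi [ 0.683 -0.076  0.026]
```

```bash
cat >> h.py <<'E'
def tool(zdir,yhint):
    z=np.array(zdir,float);z/=np.linalg.norm(z);y=np.array(yhint,float);y-=z*(y@z);y/=np.linalg.norm(y)
    return R.from_matrix(np.stack([np.cross(y,z),y,z],1))
def plan(pos,rt,n):
    """equal rows (shares) that carry the measured pose to pos, rt in n rows"""
    from scipy.linalg import logm,expm
    s=robot.sense();T=np.eye(4);T[:3,:3]=rot(s["tcp_rot"]).as_matrix();T[:3,3]=s["tcp_pos"]
    G=np.eye(4);G[:3,:3]=rt.as_matrix();G[:3,3]=pos
    S=expm(np.real(logm(np.linalg.inv(T)@G))/n)
    print("t",round(s["clock"],2),"tcp",T[:3,3].round(4),"force",s["ft_force"].round(1),"grip",round(s["grip_width"],3),round(s["grasp_force"],1))
    print(n,"rows of",(S[:3,3]/.05).round(3),(R.from_matrix(S[:3,:3]).as_rotvec()/.15).round(3))
    for i in range(n+1):
        if i%5==0: print("  ",i,"tcp",T[:3,3].round(3),"nose",(T[:3,3]+.091*T[:3,2]).round(3))
        T=T@S
a=np.radians(92.6); YR=[np.cos(a),np.sin(a),0]
DOWN=tool([0,0,-1],YR)
N=np.array([-.565,.060,.823]);N/=np.linalg.norm(N);FACE=np.array([.6195,-.1235,.086])
E
python3 -c "
from h import *
plan([.447,-.272,.23],DOWN,20)"
```

```text
t 0.1 tcp [ 0.2031 -0.6433  0.2304] force [ 0.4 -0.9  0.1] grip 1.005 0.0
20 rows of [-0.308  0.322  0.001] [ 0.    -0.     0.087]
   0 tcp [ 0.203 -0.643  0.23 ] nose [ 0.203 -0.643  0.139]
   5 tcp [ 0.255 -0.545  0.23 ] nose [ 0.255 -0.545  0.139]
   10 tcp [ 0.313 -0.45   0.23 ] nose [ 0.313 -0.45   0.139]
   15 tcp [ 0.377 -0.359  0.23 ] nose [ 0.377 -0.359  0.139]
   20 tcp [ 0.447 -0.272  0.23 ] nose [ 0.447 -0.272  0.139]
```

```bash
python3 -m handwheel '[[[-1,-0.31,0.32,0,0,0,0.087],[-1,-0.31,0.32,0,0,0,0.087],[-1,-0.31,0.32,0,0,0,0.087],[-1,-0.31,0.32,0,0,0,0.087],[-1,-0.31,0.32,0,0,0,0.087],[-1,-0.31,0.32,0,0,0,0.087],[-1,-0.31,0.32,0,0,0,0.087],[-1,-0.31,0.32,0,0,0,0.087],[-1,-0.31,0.32,0,0,0,0.087],[-1,-0.31,0.32,0,0,0,0.087]]]'
python3 -c "
from h import *
plan([.447,-.272,.23],DOWN,8)"
```

```text
clock: 1.1
tcp_pos: [0.3145, -0.4498, 0.231]
tcp_rot: [-0.0, -0.087, 0.996, 0.0]
ft_force: [0.8, -0.7, 0.7]
grip_width: 1.002
grasp_force: 0.0
t 1.1 tcp [ 0.3145 -0.4498  0.231 ] force [ 0.8 -0.7  0.7] grip 1.002 0.0
8 rows of [-0.382  0.403  0.003] [ 0.    -0.     0.108]
   0 tcp [ 0.314 -0.45   0.231] nose [ 0.314 -0.45   0.14 ]
   5 tcp [ 0.395 -0.337  0.23 ] nose [ 0.395 -0.337  0.139]
```

Motion matches the plan.

```bash
python3 -m handwheel '[[[-1,-0.38,0.4,0,0,0,0.108],[-1,-0.38,0.4,0,0,0,0.108],[-1,-0.38,0.4,0,0,0,0.108],[-1,-0.38,0.4,0,0,0,0.108],[-1,-0.38,0.4,0,0,0,0.108],[-1,-0.38,0.4,0,0,0,0.108],[-1,-0.38,0.4,0,0,0,0.108],[-1,-0.38,0.4,0,0,0,0.108],[-1,0,0,0,0,0,0],[-1,0,0,0,0,0,0]]]'
python3 -c "
from h import *
plan([.447,-.272,.091],DOWN,10)"
```

```text
clock: 2.1
tcp_pos: [0.4462, -0.2735, 0.231]
tcp_rot: [-0.0, -0.024, 1.0, 0.0]
ft_force: [-0.1, -0.3, 0.4]
grip_width: 0.996
grasp_force: 0.0
t 2.1 tcp [ 0.4462 -0.2735  0.231 ] force [-0.1 -0.3  0.4] grip 0.996 0.0
10 rows of [-0.002  0.003  0.28 ] [ 0.    -0.     0.001]
   0 tcp [ 0.446 -0.273  0.231] nose [ 0.446 -0.273  0.14 ]
   5 tcp [ 0.447 -0.273  0.161] nose [ 0.447 -0.273  0.07 ]
   10 tcp [ 0.447 -0.272  0.091] nose [ 0.447 -0.272  0.   ]
```

```bash
python3 -m handwheel '[[[-1,0,0,0.28,0,0,0],[-1,0,0.03,0.28,0,0,0],[-1,0,0,0.28,0,0,0],[-1,0,0,0.28,0,0,0],[-1,0,0,0.28,0,0,0],[-1,0,0,0.28,0,0,0],[-1,0,0,0.28,0,0,0],[-1,0,0,0.28,0,0,0],[-1,0,0,0.28,0,0,0],[-1,0,0,0.28,0,0,0]]]'
python3 -m handwheel '[[[-1,0,0,0,0,0,0],[-0.2,0,0,0,0,0,0],[0,0,0,0,0,0,0],[0.5,0,0,0,0,0,0],[1,0,0,0,0,0,0],[1,0,0,0,0,0,0],[1,0,0,0,0,0,0],[1,0,0,0,0,0,0],[1,0,0,0,0,0,0],[1,0,0,0,0,0,0]]]' 60
```

```text
clock: 3.1
tcp_pos: [0.4453, -0.2732, 0.0907]
tcp_rot: [-0.0, -0.022, 1.0, 0.0]
ft_force: [-0.4, 0.0, -0.3]
grip_width: 1.001
grasp_force: 0.0
clock: 4.1
tcp_pos: [0.4466, -0.2726, 0.092]
tcp_rot: [0.001, -0.023, 1.0, -0.0]
ft_force: [0.1, 1.0, 6.6]
grip_width: 0.391
grasp_force: 60.4
```

```bash
python3 -m handwheel '[[[1,0,0,-0.1,0,0,0],[1,0,0,-0.3,0,0,0],[1,0,0,-0.36,0,0,0],[1,0,0,-0.36,0,0,0],[1,0,0,-0.36,0,0,0],[1,0,0,-0.36,0,0,0],[1,0,0,-0.36,0,0,0],[1,0,0,-0.36,0,0,0],[1,0,0,-0.3,0,0,0],[1,0,0,-0.1,0,0,0]]]'
python3 - <<'E'
from h import *
a=robot.read_camera("scene");im=a["image"]
b=robot.read_camera("top")["image"]
o=np.hstack([cv2.resize(im[20:210,150:340],(400,400),interpolation=3),cv2.resize(b[120:310,270:460],(400,400),interpolation=3)])
cv2.imwrite("pics/lift.png",o)
plan(FACE+(.035+.091)*N,tool(-N,YR),20)
E
```

```text
clock: 5.1
tcp_pos: [0.4464, -0.2725, 0.2405]
tcp_rot: [0.001, -0.023, 1.0, -0.0]
ft_force: [0.5, 0.2, -2.8]
grip_width: 0.389
grasp_force: 59.5
t 5.2 tcp [ 0.4461 -0.2724  0.2395] force [-1.   0.  -3.7] grip 0.388 59.5
20 rows of [-0.091  0.155  0.073] [ 0.028 -0.199  0.009]
   0 tcp [ 0.446 -0.272  0.239] nose [ 0.446 -0.272  0.148]
   5 tcp [ 0.468 -0.233  0.222] nose [ 0.482 -0.234  0.132]
   10 tcp [ 0.493 -0.193  0.208] nose [ 0.52  -0.196  0.121]
   15 tcp [ 0.52  -0.155  0.197] nose [ 0.559 -0.159  0.115]
   20 tcp [ 0.548 -0.116  0.19 ] nose [ 0.6   -0.121  0.115]
```

View pics/lift.png

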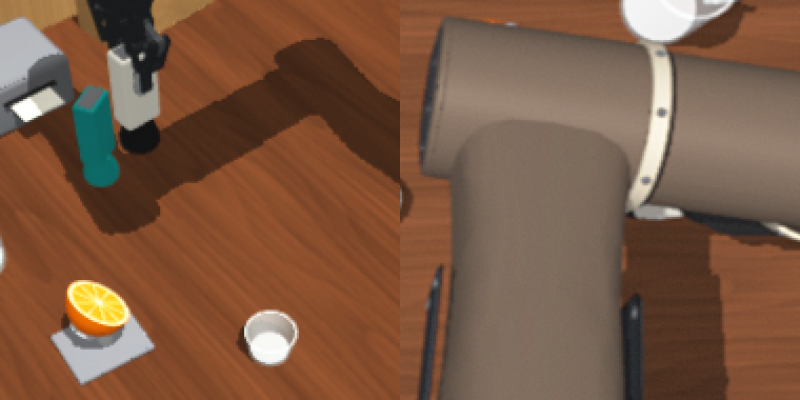

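Scene crop: the reader hangs upright in the fingers at about (135,100) and the turquoise one is untouched. The arm blocks the top view. Next I'll go to a pre-pose 75 mm out along the face normal, then approach.

Run:
```python
from h import *
plan(FACE+(.075+.091)*N,tool(-N,YR),20)
```

```text
t 5.2 tcp [ 0.4461 -0.2724  0.2395] force [-1.   0.  -3.7] grip 0.388 59.5
20 rows of [-0.078  0.157  0.035] [ 0.028 -0.199  0.009]
   0 tcp [ 0.446 -0.272  0.239] nose [ 0.446 -0.272  0.148]
   5 tcp [ 0.464 -0.232  0.232] nose [ 0.478 -0.234  0.142]
   10 tcp [ 0.484 -0.193  0.226] nose [ 0.511 -0.195  0.139]
   15 tcp [ 0.505 -0.153  0.223] nose [ 0.544 -0.157  0.141]
   20 tcp [ 0.526 -0.114  0.223] nose [ 0.577 -0.119  0.148]
```

```bash
python3 -m handwheel '[[[1,-0.08,0.157,0.035,0.028,-0.2,0.01],[1,-0.08,0.157,0.035,0.028,-0.2,0.01],[1,-0.08,0.157,0.035,0.028,-0.2,0.01],[1,-0.08,0.157,0.035,0.028,-0.2,0.01],[1,-0.08,0.157,0.035,0.028,-0.2,0.01],[1,-0.08,0.157,0.035,0.028,-0.2,0.01],[1,-0.08,0.157,0.035,0.028,-0.2,0.01],[1,-0.08,0.157,0.035,0.028,-0.2,0.01],[1,-0.08,0.157,0.035,0.028,-0.2,0.01],[1,-0.08,0.157,0.035,0.028,-0.2,0.01]]]'
python3 -m handwheel '[[[1,-0.08,0.157,0.035,0.028,-0.2,0.01],[1,-0.08,0.157,0.035,0.028,-0.2,0.01],[1,-0.08,0.157,0.035,0.028,-0.2,0.01],[1,-0.08,0.157,0.035,0.028,-0.2,0.01],[1,-0.08,0.157,0.035,0.028,-0.2,0.01],[1,-0.08,0.157,0.035,0.028,-0.2,0.01],[1,-0.08,0.157,0.035,0.028,-0.2,0.01],[1,-0.08,0.157,0.035,0.028,-0.2,0.01],[1,-0.08,0.157,0.035,0.028,-0.2,0.01],[1,-0.08,0.157,0.035,0.028,-0.2,0.01]]]'
python3 - <<'E'
from h import *
im=robot.read_camera("scene")["image"]
cv2.imwrite("pics/pre.png",cv2.resize(im[20:220,130:330],(600,600),interpolation=3))
plan(FACE+(.035+.091)*N,tool(-N,YR),8)
E
```

```text
clock: 6.2
tcp_pos: [0.4841, -0.1923, 0.2243]
tcp_rot: [0.149, -0.015, 0.989, -0.017]
ft_force: [-0.0, 0.1, -2.9]
grip_width: 0.39
grasp_force: 59.4
clock: 7.2
tcp_pos: [0.5292, -0.1143, 0.2263]
tcp_rot: [0.294, -0.007, 0.955, -0.032]
ft_force: [5.8, -13.1, 4.2]
grip_width: 0.391
grasp_force: 60.7
t 7.25 tcp [ 0.5326 -0.1126  0.2298] force [3.7 3.6 2. ] grip 0.393 60.4
8 rows of [ 0.025 -0.001  0.105] [ 0.004  0.003 -0.002]
   0 tcp [ 0.533 -0.113  0.23 ] nose [ 0.584 -0.118  0.155]
   5 tcp [ 0.542 -0.115  0.205] nose [ 0.594 -0.12   0.13 ]
```

View pics/pre.png

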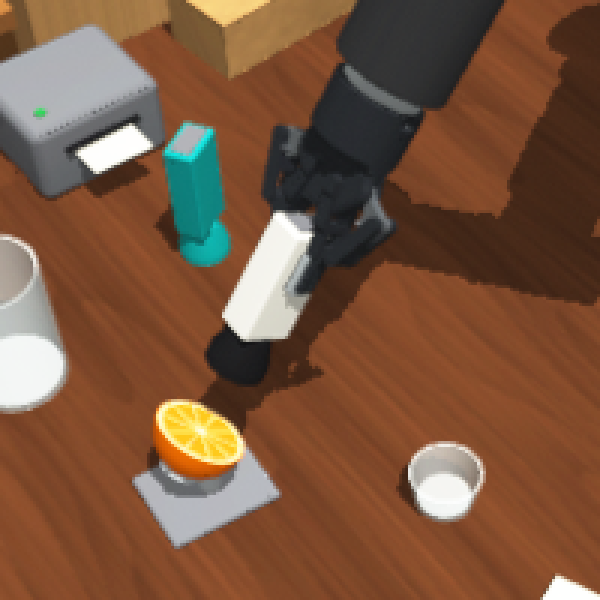

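The reader is tilted with its nose at (240,360) towards the orange's face at (200,435), with a clear gap. I'll check from depth whether it has shifted in the grip.

```bash
cat >> h.py <<'E'
def inhand(n="scene"):
    """reader points in the tool frame"""
    s=robot.sense();c=robot.read_camera(n);P=cloud(c);T=rot(s["tcp_rot"]).as_matrix()
    Q=(P-s["tcp_pos"])@T;h=cv2.cvtColor(c["image"],cv2.COLOR_BGR2HSV)
    near=(abs(Q[...,0])<.05)&(abs(Q[...,1])<.04)&(c["range_z"]>0)
    wh=near&(Q[...,2]>-.06)&(Q[...,2]<.1)&(h[...,2]>140)&(h[...,1]<50)
    bl=near&(Q[...,2]>.04)&(Q[...,2]<.11)&(h[...,2]<60)
    return s,Q[wh],Q[bl]
E
python3 - <<'E'
from h import *
s,w,b=inhand()
print(s["tcp_pos"].round(4),s["ft_force"].round(1),s["dq"].round(3))
print("white",len(w),w.min(0).round(3),w.max(0).round(3)); print("black",len(b),b.min(0).round(3),b.max(0).round(3))
for ax,nm in((0,"-x face"),(1,"y face")):
    for sg in(-1,1):
        q=w[(sg*w[:,ax]>(.020 if ax==0 else .012))&(w[:,2]>-.03)&(w[:,2]<.045)]
        if len(q)>25:
            c=q.mean(0);nn=np.linalg.svd(q-c)[2][2];nn*=np.sign(nn[ax]);print(nm,sg,len(q),c.round(4),nn.round(3))
E
```

```text
[ 0.5326 -0.1126  0.2298] [3.7 3.6 2. ] [ 0.016  0.003  0.017 -0.188 -0.082  0.207]
white 807 [-0.03  -0.028 -0.054] [0.028 0.024 0.052]
black 291 [-0.027 -0.019  0.052] [0.02  0.027 0.094]
-x face -1 345 [-0.0255  0.002   0.0068] [ 0.998 -0.057 -0.013]
y face -1 38 [-0.0254 -0.0142  0.007 ] [ 0.727  0.687 -0.004]
y face 1 301 [-0.0086  0.016   0.0122] [-0.035  0.999  0.036]
```

The reader sits true in the grip: x face at −25.5 mm, y face at 16 mm, nose about 92 mm ahead, tilt within 2°. Approaching.

```bash
python3 -m handwheel '[[[1,0,0,0,0,0,0],[1,0,0,0,0,0,0],[1,0,0,0.1,0,0,0],[1,0,0,0.1,0,0,0],[1,0,0,0.1,0,0,0],[1,0,0,0.1,0,0,0],[1,0,0,0.1,0,0,0],[1,0,0,0.1,0,0,0],[1,0,0,0,0,0,0],[1,0,0,0,0,0,0]]]'
python3 - <<'E'
from h import *
plan(FACE+(.035+.091)*N,tool(-N,YR),4)
s=robot.sense();print(s["qpos"].round(3),s["dq"].round(3))
E
```

```text
clock: 8.3
tcp_pos: [0.5477, -0.1202, 0.2091]
tcp_rot: [0.288, -0.008, 0.957, -0.029]
ft_force: [0.3, -0.1, -2.2]
grip_width: 0.391
grasp_force: 60.2
t 8.3 tcp [ 0.5477 -0.1202  0.2091] force [ 0.3 -0.1 -2.2] grip 0.391 60.2
4 rows of [0.05  0.027 0.081] [ 0.017 -0.027 -0.007]
   0 tcp [ 0.548 -0.12   0.209] nose [ 0.598 -0.125  0.133]
[ 0.078 -0.109 -1.016  0.843 -0.125 -2.443] [ 0.005 -0.009 -0.001 -0.003 -0.002  0.002]
```

Joint 3 sits near its −1.02 limit and joint 5 near 0 here. Going closer relaxes both, so I'll target 30 mm.

```bash
cat >> h.py <<'E'
def aim(L=.091):
    s=robot.sense();z=rot(s["tcp_rot"]).as_matrix()[:,2];nose=s["tcp_pos"]+L*z;d=nose-FACE
    t=(d@N)/-(z@N);hit=nose+t*z
    print("t",round(s["clock"],2),"dist",(d@N).round(4),"lateral nose",np.linalg.norm(d-N*(d@N)).round(4),"hit off",np.linalg.norm(hit-FACE).round(4),"angle",np.degrees(np.arccos(-z@N)).round(2),"q",s["qpos"].round(3),"dq",abs(s["dq"]).max().round(3))
E
python3 - <<'E'
from h import *
aim();plan(FACE+(.030+.091)*N,tool(-N,YR),6)
E
```

```text
t 8.3 dist 0.0511 lateral nose 0.0099 hit off 0.009 angle 1.09 q [ 0.078 -0.109 -1.016  0.843 -0.125 -2.443] dq 0.009
t 8.3 tcp [ 0.5477 -0.1202  0.2091] force [ 0.3 -0.1 -2.2] grip 0.391 60.2
6 rows of [0.034 0.018 0.071] [ 0.011 -0.018 -0.004]
   0 tcp [ 0.548 -0.12   0.209] nose [ 0.598 -0.125  0.133]
   5 tcp [ 0.551 -0.117  0.189] nose [ 0.602 -0.122  0.114]
```

```bash
python3 -m handwheel '[[[1,0.034,0.02,0.07,0.011,-0.018,0],[1,0.034,0.02,0.07,0.011,-0.018,0],[1,0.034,0.02,0.07,0.011,-0.018,0],[1,0.034,0.02,0.07,0.011,-0.018,0],[1,0.034,0.02,0.07,0.011,-0.018,0],[1,0.034,0.02,0.07,0.011,-0.018,0],[1,0,0,0,0,0,0],[1,0,0,0,0,0,0],[1,0,0,0,0,0,0],[1,0,0,0,0,0,0]]]'
python3 - <<'E'
from h import *
aim();plan(FACE+(.030+.091)*N,tool(-N,YR),4)
E
```

```text
clock: 9.3
tcp_pos: [0.5542, -0.1209, 0.2011]
tcp_rot: [0.285, -0.009, 0.958, -0.026]
ft_force: [-0.1, -0.8, -2.9]
grip_width: 0.395
grasp_force: 60.2
t 9.3 dist 0.0408 lateral nose 0.01 hit off 0.0089 angle 1.61 q [ 0.054 -0.083 -1.016  0.872 -0.096 -2.453] dq 0.002
t 9.3 tcp [ 0.5542 -0.1209  0.2011] force [-0.1 -0.8 -2.9] grip 0.395 60.2
4 rows of [0.055 0.028 0.055] [ 0.028 -0.037 -0.006]
   0 tcp [ 0.554 -0.121  0.201] nose [ 0.604 -0.125  0.125]
```

Joint 3 is held at its limit, so I'll lean about 2° less and stand slightly closer, which moves the wrist outward.

Run:
```python
from h import *
b=np.radians(32.5);az=np.radians(173.9);M=np.array([np.sin(b)*np.cos(az),np.sin(b)*np.sin(az),np.cos(b)])
s=robot.sense();y=rot(s["tcp_rot"]).as_matrix()[:,1]
plan(FACE+(.028+.091)*M,tool(-M,y),8)
```

```text
t 9.3 tcp [ 0.5542 -0.1209  0.2011] force [-0.1 -0.8 -2.9] grip 0.395 60.2
8 rows of [0.016 0.013 0.033] [ 0.011  0.012 -0.   ]
   0 tcp [ 0.554 -0.121  0.201] nose [ 0.604 -0.125  0.125]
   5 tcp [ 0.555 -0.118  0.192] nose [ 0.604 -0.123  0.115]
```

```bash
python3 -m handwheel '[[[1,0.016,0.013,0.033,0.011,0.012,0],[1,0.016,0.013,0.033,0.011,0.012,0],[1,0.016,0.013,0.033,0.011,0.012,0],[1,0.016,0.013,0.033,0.011,0.012,0],[1,0.016,0.013,0.033,0.011,0.012,0],[1,0.016,0.013,0.033,0.011,0.012,0],[1,0.016,0.013,0.033,0.011,0.012,0],[1,0.016,0.013,0.033,0.011,0.012,0],[1,0,0,0,0,0,0],[1,0,0,0,0,0,0]]]'
python3 - <<'E'
from h import *
aim()
b=np.radians(32.5);az=np.radians(173.9);M=np.array([np.sin(b)*np.cos(az),np.sin(b)*np.sin(az),np.cos(b)])
s=robot.sense();y=rot(s["tcp_rot"]).as_matrix()[:,1]
plan(FACE+(.028+.091)*M,tool(-M,y),4)
E
```

```text
clock: 10.3
tcp_pos: [0.557, -0.1185, 0.1915]
tcp_rot: [0.274, -0.008, 0.961, -0.029]
ft_force: [-0.4, 0.3, -3.1]
grip_width: 0.392
grasp_force: 60.3
t 10.3 dist 0.0315 lateral nose 0.0044 hit off 0.003 angle 2.65 q [ 0.053 -0.061 -1.016  0.908 -0.102 -2.49 ] dq 0.003
t 10.3 tcp [ 0.557  -0.1185  0.1915] force [-0.4  0.3 -3.1] grip 0.392 60.3
4 rows of [0.018 0.01  0.018] [ 0.009 -0.014  0.   ]
   0 tcp [ 0.557 -0.118  0.192] nose [ 0.605 -0.123  0.114]
```

31.5 mm away, 3 mm off centre and 2.7° off square. Holding still for 3 s, then checking by camera.

```bash
for i in 1 2 3; do python3 -m handwheel '[[[1,0,0,0,0,0,0],[1,0,0,0,0,0,0],[1,0,0,0,0,0,0],[1,0,0,0,0,0,0],[1,0,0,0,0,0,0],[1,0,0,0,0,0,0],[1,0,0,0,0,0,0],[1,0,0,0,0,0,0],[1,0,0,0,0,0,0],[1,0,0,0,0,0,0]]]' | head -2; done
python3 - <<'E'
from h import *
aim()
s,w,b=inhand()
print("black",len(b),b.min(0).round(3),b.max(0).round(3))
for ax,sg in((0,-1),(1,1)):
    q=w[(sg*w[:,ax]>(.020 if ax==0 else .012))&(w[:,2]>-.03)&(w[:,2]<.045)]
    c=q.mean(0);nn=np.linalg.svd(q-c)[2][2];nn*=np.sign(nn[ax]);print(ax,len(q),c.round(4),nn.round(3))
cv2.imwrite("pics/read.png",cv2.resize(robot.read_camera("scene")["image"][60:220,140:300],(600,600),interpolation=3))
E
```

```text
clock: 11.3
tcp_pos: [0.557, -0.1184, 0.1916]
clock: 12.3
tcp_pos: [0.557, -0.1185, 0.1916]
clock: 13.3
tcp_pos: [0.557, -0.1185, 0.1916]
t 13.3 dist 0.0316 lateral nose 0.0044 hit off 0.003 angle 2.64 q [ 0.053 -0.061 -1.016  0.908 -0.102 -2.49 ] dq 0.001
black 259 [-0.028 -0.02   0.052] [0.018 0.027 0.092]
0 318 [-0.0255  0.002   0.007 ] [ 0.999 -0.05  -0.015]
1 275 [-0.0085  0.0159  0.0125] [-0.025  0.999  0.04 ]
```

View pics/read.png

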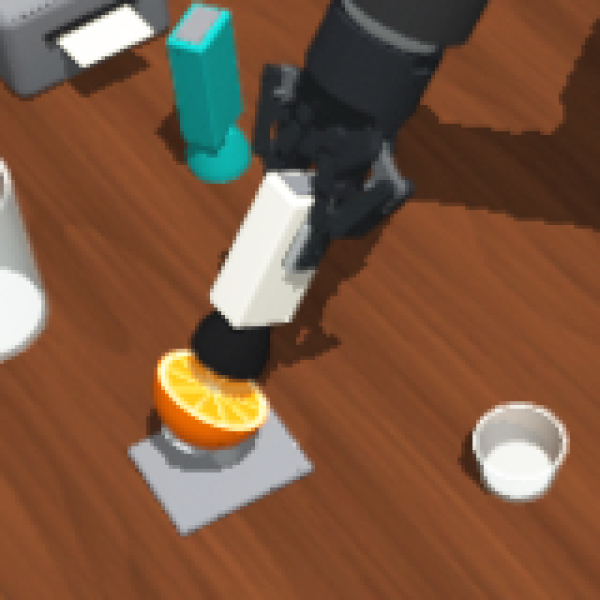

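The picture shows the nose at (230,350) square over the orange's face (210,400) with a visible gap, held for 3 s. Now I'll retreat, turn upright, and cross to the tile.

Run:
```python
from h import *
s=robot.sense();y=rot(s["tcp_rot"]).as_matrix()[:,1]
plan([.53,-.07,.26],tool([0,0,-1],y),20)
```

```text
t 13.4 tcp [ 0.557  -0.1185  0.1916] force [ 0.4 -0.2 -3.6] grip 0.393 60.3
20 rows of [ 0.006  0.046 -0.076] [-0.02   0.185  0.006]
   0 tcp [ 0.557 -0.118  0.192] nose [ 0.605 -0.123  0.114]
   5 tcp [ 0.547 -0.106  0.207] nose [ 0.584 -0.11   0.124]
   10 tcp [ 0.539 -0.094  0.224] nose [ 0.564 -0.096  0.136]
   15 tcp [ 0.533 -0.082  0.241] nose [ 0.546 -0.083  0.151]
   20 tcp [ 0.53 -0.07  0.26] nose [ 0.53  -0.07   0.169]
```

```bash
python3 -m handwheel '[[[1,0,0.04,-0.08,-0.02,0.18,0],[1,0,0.04,-0.08,-0.02,0.18,0],[1,0,0.04,-0.08,-0.02,0.18,0],[1,0,0.04,-0.08,-0.02,0.18,0],[1,0,0.04,-0.08,-0.02,0.18,0],[1,0,0.04,-0.08,-0.02,0.18,0],[1,0,0.04,-0.08,-0.02,0.18,0],[1,0,0.04,-0.08,-0.02,0.18,0],[1,0,0.04,-0.08,-0.02,0.18,0],[1,0,0.04,-0.08,-0.02,0.18,0]]]'
python3 - <<'E'
from h import *
s=robot.sense();y=rot(s["tcp_rot"]).as_matrix()[:,1];print(s["qpos"].round(3))
plan([.53,-.05,.26],tool([0,0,-1],y),10)
E
```

```text
clock: 14.4
tcp_pos: [0.5417, -0.0993, 0.2275]
tcp_rot: [0.146, -0.007, 0.989, -0.018]
ft_force: [0.2, -0.9, -2.1]
grip_width: 0.393
grasp_force: 60.4
[ 0.245 -0.019 -0.564  0.15  -0.755 -1.897]
t 14.4 tcp [ 0.5417 -0.0993  0.2275] force [ 0.2 -0.9 -2.1] grip 0.393 60.4
10 rows of [ 0.011  0.098 -0.07 ] [-0.025  0.195  0.004]
   0 tcp [ 0.542 -0.099  0.227] nose [ 0.568 -0.102  0.14 ]
   5 tcp [ 0.535 -0.075  0.243] nose [ 0.548 -0.076  0.153]
   10 tcp [ 0.53 -0.05  0.26] nose [ 0.53  -0.05   0.169]
```

```bash
python3 -m handwheel '[[[1,0.01,0.1,-0.07,-0.025,0.195,0.004],[1,0.01,0.1,-0.07,-0.025,0.195,0.004],[1,0.01,0.1,-0.07,-0.025,0.195,0.004],[1,0.01,0.1,-0.07,-0.025,0.195,0.004],[1,0.01,0.1,-0.07,-0.025,0.195,0.004],[1,0.01,0.1,-0.07,-0.025,0.195,0.004],[1,0.01,0.1,-0.07,-0.025,0.195,0.004],[1,0.01,0.1,-0.07,-0.025,0.195,0.004],[1,0.01,0.1,-0.07,-0.025,0.195,0.004],[1,0.01,0.1,-0.07,-0.025,0.195,0.004]]]'
python3 - <<'E'
from h import *
s=robot.sense();a=np.radians(115);print(s["qpos"].round(3))
plan([.4635,.2175,.2],tool([0,0,-1],[np.cos(a),np.sin(a),0]),20)
E
```

```text
clock: 15.4
tcp_pos: [0.5309, -0.0486, 0.26]
tcp_rot: [0.0, -0.004, 1.0, 0.0]
ft_force: [0.4, -0.1, -2.3]
grip_width: 0.39
grasp_force: 60.4
[ 0.276  0.106 -0.255 -0.    -1.209 -1.839]
t 15.4 tcp [ 0.5309 -0.0486  0.26  ] force [ 0.4 -0.1 -2.3] grip 0.39 60.4
20 rows of [0.01  0.276 0.06 ] [ 0.     0.    -0.143]
   0 tcp [ 0.531 -0.049  0.26 ] nose [ 0.531 -0.049  0.169]
   5 tcp [0.525 0.02  0.245] nose [0.525 0.02  0.154]
   10 tcp [0.511 0.088 0.23 ] nose [0.512 0.088 0.139]
   15 tcp [0.491 0.154 0.215] nose [0.491 0.154 0.124]
   20 tcp [0.463 0.218 0.2  ] nose [0.463 0.218 0.109]
```

```bash
for i in 1; do python3 -m handwheel '[[[1,0.01,0.276,0.06,0,0,-0.143],[1,0.01,0.276,0.06,0,0,-0.143],[1,0.01,0.276,0.06,0,0,-0.143],[1,0.01,0.276,0.06,0,0,-0.143],[1,0.01,0.276,0.06,0,0,-0.143],[1,0.01,0.276,0.06,0,0,-0.143],[1,0.01,0.276,0.06,0,0,-0.143],[1,0.01,0.276,0.06,0,0,-0.143],[1,0.01,0.276,0.06,0,0,-0.143],[1,0.01,0.276,0.06,0,0,-0.143]]]'; done
python3 -m handwheel '[[[1,0.01,0.276,0.06,0,0,-0.143],[1,0.01,0.276,0.06,0,0,-0.143],[1,0.01,0.276,0.06,0,0,-0.143],[1,0.01,0.276,0.06,0,0,-0.143],[1,0.01,0.276,0.06,0,0,-0.143],[1,0.01,0.276,0.06,0,0,-0.143],[1,0.01,0.276,0.06,0,0,-0.143],[1,0.01,0.276,0.06,0,0,-0.143],[1,0.01,0.276,0.06,0,0,-0.143],[1,0,0,0,0,0,0]]]'
python3 - <<'E'
from h import *
s,w,b=inhand()
print("black",len(b),b.min(0).round(3),b.max(0).round(3),"white z",w[:,2].min().round(3))
a=np.radians(115)
plan([.4635,.2175,.105],tool([0,0,-1],[np.cos(a),np.sin(a),0]),10)
E
```

```text
clock: 16.4
tcp_pos: [0.5111, 0.0885, 0.2296]
tcp_rot: [0.001, -0.112, 0.994, -0.0]
ft_force: [-0.1, -0.6, -2.6]
grip_width: 0.39
grasp_force: 60.4
clock: 17.4
tcp_pos: [0.4686, 0.2056, 0.2023]
tcp_rot: [0.0, -0.208, 0.978, -0.0]
ft_force: [-0.5, 1.1, -3.6]
grip_width: 0.389
grasp_force: 60.3
black 190 [-0.026 -0.026  0.056] [0.013 0.024 0.088] white z -0.056
t 17.45 tcp [0.4689 0.205  0.2025] force [ 0.5 -0.9 -2.4] grip 0.393 60.3
10 rows of [-0.     0.027  0.195] [-0.001  0.001 -0.012]
   0 tcp [0.469 0.205 0.203] nose [0.469 0.205 0.112]
   5 tcp [0.466 0.211 0.154] nose [0.466 0.211 0.063]
   10 tcp [0.463 0.217 0.105] nose [0.463 0.217 0.014]
```

```bash
python3 -m handwheel '[[[1,0,0.027,0.195,0,0,-0.01],[1,0,0.027,0.195,0,0,-0.01],[1,0,0.027,0.195,0,0,-0.01],[1,0,0.027,0.195,0,0,-0.01],[1,0,0.027,0.195,0,0,-0.01],[1,0,0.027,0.195,0,0,-0.01],[1,0,0.027,0.195,0,0,-0.01],[1,0,0.027,0.195,0,0,-0.01],[1,0,0.027,0.195,0,0,-0.01],[1,0,0.027,0.195,0,0,-0.01]]]'
python3 -m handwheel '[[[1,0,0,0.02,0,0,0],[1,0,0,0.02,0,0,0],[1,0,0,0.02,0,0,0],[1,0,0,0.01,0,0,0],[1,0,0,0.01,0,0,0],[1,0,0,0,0,0,0],[1,0,0,0,0,0,0],[1,0,0,0,0,0,0],[1,0,0,0,0,0,0],[1,0,0,0,0,0,0]]]'
```

```text
clock: 18.45
tcp_pos: [0.464, 0.2166, 0.1044]
tcp_rot: [0.001, -0.214, 0.977, -0.0]
ft_force: [-0.3, 0.1, -3.4]
grip_width: 0.392
grasp_force: 60.5
clock: 19.45
tcp_pos: [0.464, 0.2165, 0.1013]
tcp_rot: [0.001, -0.214, 0.977, -0.0]
ft_force: [-0.1, -0.7, -3.8]
grip_width: 0.393
grasp_force: 60.4
```

No contact yet (force unchanged). Continuing in half-millimetre steps.

```bash
python3 -m handwheel '[[[1,0,0,0.01,0,0,0],[1,0,0,0.01,0,0,0],[1,0,0,0.01,0,0,0],[1,0,0,0,0,0,0],[1,0,0,0,0,0,0],[1,0,0,0,0,0,0],[1,0,0,0,0,0,0],[1,0,0,0,0,0,0],[1,0,0,0,0,0,0],[1,0,0,0,0,0,0]]]'
```

```text
clock: 20.45
tcp_pos: [0.4642, 0.2165, 0.1002]
tcp_rot: [0.001, -0.214, 0.977, -0.0]
ft_force: [-3.6, -0.9, 6.2]
grip_width: 0.39
grasp_force: 61.3
```

Contact, about 10 N. Releasing gently, then rising straight up.

```bash
python3 -m handwheel '[[[0.2,0,0,0,0,0,0],[0.1,0,0,0,0,0,0],[0,0,0,0,0,0,0],[-0.2,0,0,0,0,0,0],[-0.4,0,0,0,0,0,0],[-0.7,0,0,0,0,0,0],[-1,0,0,0,0,0,0],[-1,0,0,0,0,0,0],[-1,0,0,0,0,0,0],[-1,0,0,0,0,0,0]]]' 20
python3 -m handwheel '[[[-1,0,0,-0.1,0,0,0],[-1,0,0,-0.3,0,0,0],[-1,0,0,-0.4,0,0,0],[-1,0,0,-0.4,0,0,0],[-1,0,0,-0.4,0,0,0],[-1,0,0,-0.4,0,0,0],[-1,0,0,-0.4,0,0,0],[-1,0,0,-0.3,0,0,0],[-1,0,0,-0.1,0,0,0],[-1,0,0,0,0,0,0]]]'
python3 - <<'E'
from h import *
c=robot.read_camera("scene");cv2.imwrite("pics/end.png",c["image"])
P=cloud(c);h=cv2.cvtColor(c["image"],cv2.COLOR_BGR2HSV)
m=(abs(P[...,0]-.464)<.06)&(abs(P[...,1]-.2175)<.06)&(c["range_z"]>0)
t=P[m&(P[...,2]>.147)&(P[...,2]<.16)];b=P[m&(h[...,2]<70)&(P[...,2]<.045)&(P[...,2]>.008)]
print("top",len(t),t.mean(0).round(3),cv2.minAreaRect((t[:,:2]*1000).astype(np.float32)));print("nose",len(b),b.min(0).round(3),b.max(0).round(3))
E
```

```text
clock: 21.45
tcp_pos: [0.464, 0.2165, 0.0997]
tcp_rot: [0.001, -0.214, 0.977, -0.0]
ft_force: [-0.3, 0.0, -0.6]
grip_width: 1.002
grasp_force: 0.0
clock: 22.45
tcp_pos: [0.464, 0.2167, 0.2404]
tcp_rot: [0.001, -0.214, 0.977, 0.0]
ft_force: [-0.4, -0.4, -0.4]
grip_width: 1.0
grasp_force: 0.0
top 290 [0.466 0.216 0.152] ((464.5569763183594, 214.30706787109375), (53.65110397338867, 33.56672668457031), 24.40182113647461)
nose 147 [0.447 0.193 0.014] [0.492 0.241 0.042]
```

View pics/end.png

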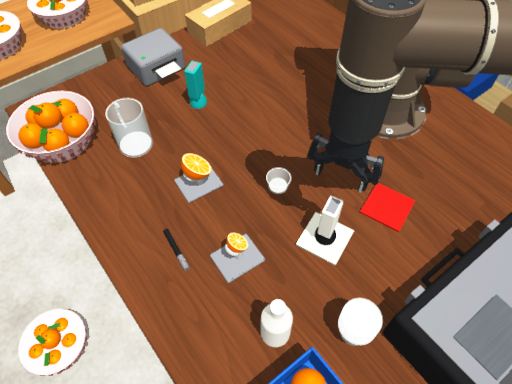

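The reader stands upright in the middle of the white tile at (327,220). Its top is at 0.152 m, which matches 145 mm plus the 8 mm tile. Everything else is where it was, and the gripper is clear.

```bash
python3 -c "
from cell import robot
print(robot.sign_off())"
```

```text
the job is handed in; nothing more can be done
None
```

I took the reading of the larger half orange, about 3 cm off, 3 mm from centre and under 3° off square by my measurements, held still for 3 s; the reader now stands upright on the white tile, let go, nothing else looks moved, and the job was handed in at about 22.5 s.

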